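Pull the pipe nipple from the timber block

ROBOT

A 6-joint arm with a two-finger parallel gripper is mounted at the origin on the work surface. World frame = base frame: x ahead of the robot, y to its left, z up, the work surface at z = 0. Lengths are in m, angles in degrees, forces in N, time in s.
With the tool pointing down it reaches from about 0.25 to 0.725 m from the base axis. Payload 9.7 kg.
Tool frame: the origin (TCP) lies at the very end of the fingers, on their centre line; the grasp point (between the pads) lies 19 mm behind it; x points along the fingers, z is the direction in which the jaws open and shut, and the axes are right-handed (so a half turn about x gives the same grasp; the last joint's range is limited). The gripper opens to 85 mm and grips with 20 to 120 N. Pads are 22 mm wide; open, the fingers measure 114 mm over their backs; the gripper's body (76 mm by 85 mm) begins 54 mm behind the grasp point. The pads swing forward as they close: fully open they stand 13 mm farther back than shut.
Start: joints at [70.703, 4.979, 10.078, 95.1, 0, 90], TCP at [0.182, 0.519, 0.231] pointing down, gripper open.
Joint ranges: [-179.16, 179.16], [-48.56, 103.87], [-65.8, 70.77], [-126.05, 130.52], [-82.76, 87.17], [-180, 180]. Speed limits (degrees/s): [127.2, 127.2, 147.25, 180, 180, 180].

INTERFACE

Orientations are given as [roll, pitch, yaw] about the fixed x, y, z axes, in that order (R = Rz(yaw) Ry(pitch) Rx(roll)).
In Python, from workcell import sensors, vision, job_done gives the robot as it stands.
- The arm moves only by the tool carry_out, never from a script. Its argument "increments" is a list of rows, each a list of 7 numbers: the turn, a rotation vector about the tool's x, y, z in degrees, then the shift along the tool's x, y, z in mm, then the opening in per cent of the stroke, from 0 (shut) to 100 (fully open). A call has 1 to 12 rows; each row shifts and turns the commanded pose from where the row before left it, along the tool's axes as they then stand; what a row does not reach is not made up. A row lasts 1/8 s, in which the tool goes at most 62.5 mm and 10.7 degrees, less where a joint would pass 70% of its speed; a pose out of reach is approached as far as the arm can. A call is refused whole if a number of a shift passes 62.5 or a number of a turn 10.7, either way. A call with a gripper value outside its range is refused whole. The fingers move at their own pace and stop on an object; "squeeze" is the grip in N (left out, the last holds). Time passes only in rows, so rows that do not move let the fingers close. It gives the time, the measured TCP pose, the force and the opening at its end, in the units of the state.
- sensors.get_obs(): the state, without advancing time (a new reading comes with each control period).
- vision.camera(name): name is "scene" or "side" or "wrist"; returns the picture (400x640x3 uint8, red, green, blue); there is no depth.
- vision.calibration(name): a dict with "camera_matrix" (3x3 intrinsics, pixels), "extrinsics" (4x4, takes a point from world to camera coordinates); the wrist camera has in their place "mount" (4x4, takes a point from camera to tool coordinates, whose origin is the TCP and whose axes are the tool frame's). Camera axes: x right, y up, looking along -z (the intrinsics and any distortion apply to the point x, -y, -z); pixel columns grow to the right and rows downward; lengths in m; the calibration is good to about 2 mm. A picture is of the moment at which its call begins: read the wrist's pose just before it. calibration takes no time and is no camera call.
- job_done(): hands the job in, once; it reports no verdict.
The state is a dict: "time": time; "q": joint angles; "qd": joint speeds; "joint_efforts": joint torques, N m; "ee_pos": TCP position; "tcp_rot": TCP orientation; "wrist_force": force on the tool from outside, world axes, zero at the start; "torque": the same for the moment, N m; "opening": finger opening in m.
Only numpy, scipy, OpenCV 4.12 (cv2) and the standard library are available. Lean on these libraries where they do the work, as an engineer would, in place of code of your own. Each camera call takes 0.05 s, during which the arm holds its last target.

TASK

Lift the plain open-ended pipe nipple straight up out of its deep hole in the timber block and stand it in the open tin, lowering it to the bottom rather than dropping it. Keep it upright on the way, do not knock the tin over, and leave everything else on the bench where it is.

Things in the scene. Friction and masses are not known exactly. Their poses are not given: they have to be found in the camera images.
- pipe_mid (a point): Centre (half-way up, on the axis) of the loose pipe nipple to be moved: a plain round steel pipe, 26 mm in diameter and 155 mm long, with no handle or flange, a dark open bore at its top end and threads at both ends; about 0.25 kg. It stands upright in one of the three holes of the block, its top 65 mm above the block's top. z runs along the pipe, up.
- block: Fixed timber block on the bench, 80 mm (x) by 250 mm (y) by 105 mm high. Origin: centre of its underside; x across, y along the row of holes, z up. Three equal round holes, 28 mm wide and 90 mm deep, lie in a row at y = -80, 0 and +80 mm, x = 0. One part stands in each; which hole holds which part varies.
- tin: Loose open round metal tin, empty, standing upright: 72 mm outside, 66 mm inside diameter, 90 mm high, bottom 3 mm thick, about 0.3 kg. Origin: centre of its underside, z up.
- key_mid (a point): Point on the axis of the tee-handled key, 60 mm above its foot; leave it alone. Loose steel part in a hole of the block: shank 26 mm in diameter, with a level cross bar 76 mm long and 15 mm thick on top, across the row of holes (within 25 degrees); its top stands 30 mm above the block's top.
- plug_mid (a point): Point on the axis of the flanged plug, 60 mm above its foot; leave it alone. Loose steel part in a hole of the block: shank 26 mm in diameter, topped by a round flange 46 mm wide with four small bolt heads; its top stands 30 mm above the block's top.
- closed_tin_mid (a point): Centre of a loose closed tin with a screw cap, 82 mm in diameter and 112 mm high; a bystander.
- coupling_mid (a point): Centre of a loose brass coupling, a short open sleeve 68 mm wide and 60 mm high, standing on the bench; a bystander.
There are look-alikes about, which are no part of the job. Leave any yellow look-alike of the part that bears pipe_mid alone.

How it is judged:
By the outcome, as a careful person would: the job done as asked, in the order asked, and still so for the second after the job is handed in, with the robot touching nothing.
It also fails if it takes over 45 s, if anything falls off the work surface, if the arm or the gripper's body presses on something with over 40 N, if the wrist force passes 120 N, or if a joint passes its speed limit or range.

## Working session

There is one attempt and no reset: what is moved stays moved. The work goes in short steps, Python scripts to look and compute and a tool call to move; the robot and the scene stay as the last step left them, time stands still between calls to the robot, and variables do not carry over. Pictures are saved under pics/ and viewed, and the job is handed in when it is done.

Besides the shell and the picture viewer there is one more tool, called after ">>>" by a JSON object that holds its "api" and its "payload", one argument or row to a line. carry_out: Moves the arm, as the interface text tells. Its arguments: {"type":"object","properties":{"increments":{"type":"array"},"squeeze":{"type":"number"}},"required":["increments"]}

```bash
mkdir -p pics; ls; python3 - <<'E'
from workcell import sensors, vision
import cv2
for n in("scene","side","wrist"):
    o=sensors.get_obs(); im=vision.camera(n); cv2.imwrite(f"pics/{n}0.png",im[:,:,::-1])
    print(n,vision.calibration(n))
print(o)
E
```

```text
pics
scene {'camera_matrix': array([[464.95936841,   0.        , 318.42297468],
       [  0.        , 464.95936841, 198.33774426],
       [  0.        ,   0.        ,   1.        ]]), 'extrinsics': array([[ 0.34036066,  0.94023493,  0.01062559, -0.10005669],
       [-0.67831313,  0.23768899,  0.69526631,  0.37897493],
       [ 0.65118808, -0.24384878,  0.71867368, -1.68106421],
       [ 0.        ,  0.        ,  0.        ,  1.        ]])}
side {'camera_matrix': array([[474.70302757,   0.        , 310.18168995],
       [  0.        , 474.70302757, 189.31896777],
       [  0.        ,   0.        ,   1.        ]]), 'extrinsics': array([[-0.78963953, -0.61346318, -0.01150346,  0.42843288],
       [ 0.47110256, -0.61819397,  0.62920474, -0.42724327],
       [-0.39310531,  0.49142562,  0.77715447, -0.86537639],
       [ 0.        ,  0.        ,  0.        ,  1.        ]])}
wrist {'camera_matrix': array([[312.61631149,   0.        , 321.42244642],
       [  0.        , 312.61631149, 199.04090786],
       [  0.        ,   0.        ,   1.        ]]), 'mount': array([[-4.35832350e-04,  2.62
[... 256 characters left out ...]
00000e+00,  0.00000000e+00,
         1.00000000e+00]])}
{'time': 0.1, 'q': array([ 7.07058676e+01,  5.00829351e+00,  1.00384860e+01,  9.50970859e+01,
       -1.99169582e-04,  8.99993469e+01]), 'qd': array([ 0.09778607, -0.00174741,  0.12341401, -0.00192109, -0.04903634,
       -0.05373091]), 'joint_efforts': array([ 1.47712954e-04, -5.21562696e+01,  4.65653157e+01,  1.59626640e-02,
        6.45284513e-05, -6.34527684e-07]), 'ee_pos': array([0.18166795, 0.5189296 , 0.23064609]), 'tcp_rot': array([-179.83006028,   89.93310629, -109.1235394 ]), 'wrist_force': array([ 0.3783564 , -0.12255501, -0.40216876]), 'torque': array([-0.01525957,  0.03032386,  0.02812342]), 'opening': 0.08531807896018284}
```

View pics/scene0.png

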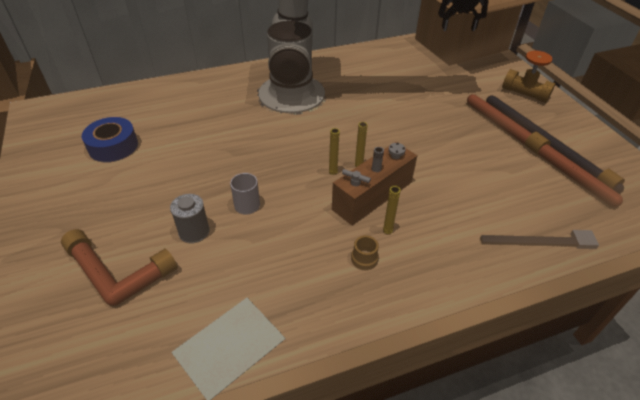

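View pics/side0.png

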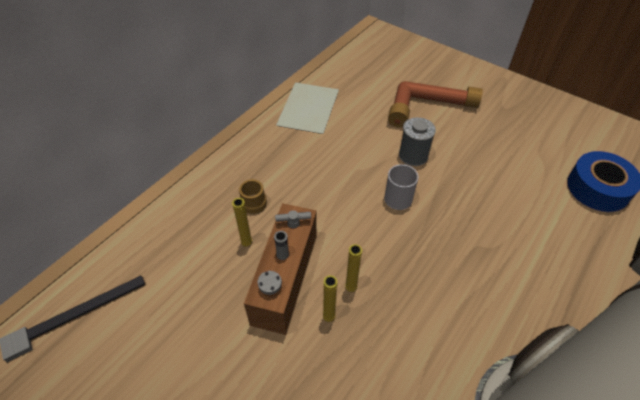

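View pics/wrist0.png

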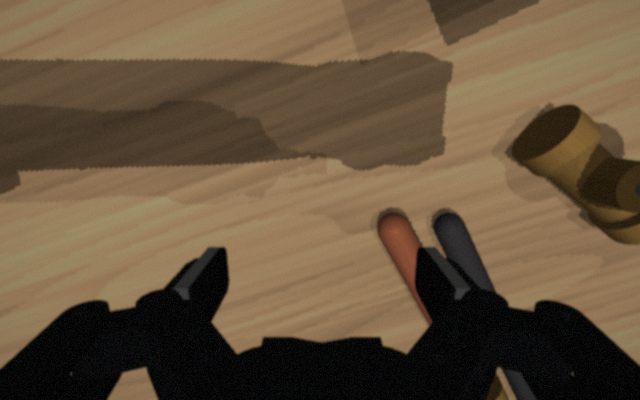

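The grey pipe stands in the middle hole, with its top at about scene (378,152) and side (281,237). Things that could be taken for it:
- Three yellow stand-alone pipes: scene (335,130), (361,125), (394,190).
- The tee key: scene (357,176).
- The flanged plug: scene (397,150).

The open tin is at scene (245,193). It could be confused with the capped tin at (190,218) or the brass coupling at (365,252). I'll check both choices in close crops.

```bash
python3 - <<'E'
import cv2,numpy as np
a=cv2.imread("pics/scene0.png");b=cv2.imread("pics/side0.png")
def cr(im,x,y,w,h,s): return cv2.resize(im[y:y+h,x:x+w],(w*s,h*s),interpolation=cv2.INTER_CUBIC)
A=np.hstack([cr(a,325,130,100,95,4),cr(b,235,195,100,95,4)])
cv2.imwrite("pics/c1.png",A)  # x0 325,y0 130 ; 235,195
B=np.hstack([cr(a,220,165,50,55,8),cr(b,375,160,50,55,8)])
cv2.imwrite("pics/c2.png",B)
E
```

```text
(no output)
```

View pics/c1.png

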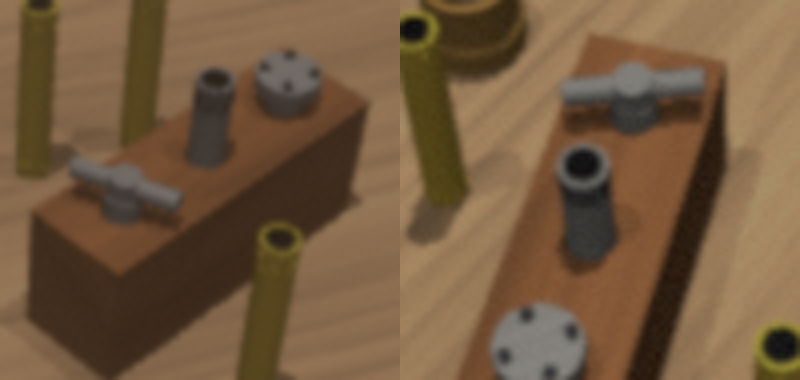

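View pics/c2.png

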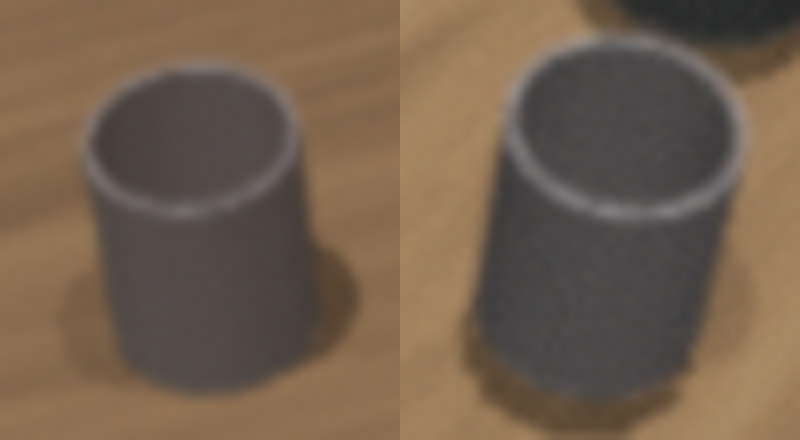

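The crops confirm it. The plain grey pipe in the middle hole has a dark bore (scene ≈(378.4,149.3), side ≈(280.4,235.6)), with the tee key and the flanged plug on either side. The tin is open and empty, with its rim centre at scene ≈(243.8,182) and side ≈(402.9,175.4).

```bash
cat > h.py <<'E'
import numpy as np
from workcell import sensors, vision
from scipy.spatial.transform import Rotation as R
def cam(n,obs=None):
    c=vision.calibration(n);K=c["camera_matrix"]
    if n=="wrist":
        T=np.eye(4);T[:3,:3]=R.from_euler("xyz",obs["tcp_rot"],degrees=True).as_matrix();T[:3,3]=obs["ee_pos"]
        E=np.linalg.inv(T@c["mount"])
    else:E=c["extrinsics"]
    return K,E
def ray(n,p,obs=None):
    K,E=cam(n,obs);d=np.linalg.inv(K)@[p[0],p[1],1];d=np.array([d[0],-d[1],-d[2]])
    Rt=E[:3,:3].T;return -Rt@E[:3,3],Rt@d
def atz(n,p,z,obs=None):
    o,d=ray(n,p,obs);return o+d*(z-o[2])/d[2]
def proj(n,X,obs=None):
    K,E=cam(n,obs);c=E[:3,:3]@np.array(X)+E[:3,3];u=K@[c[0],-c[1],-c[2]];return u[:2]/u[2]
def tri(a,b):
    A=[];y=[]
    for n,p in(("scene",a),("side",b)):
        o,d=ray(n,p);d=d/np.linalg.norm(d);P=np.eye(3)-np.outer(d,d);A.append(P);y.append(P@o)
    return np.linalg.lstsq(np.vstack(A),np.hstack(y),rcond=None)[0]
E
python3 - <<'E'
from h import *
np.set_printoptions(precision=4,suppress=True)
L={"pipe":((378.4,149.3),(280.4,235.6),.17),"tin":((243.8,182),(402.9,175.4),.09),
"key":((325+124/4,130+178/4),(235+233/4,195+80/4),.135),"plug":((325+288/4,130+78/4),(235+138/4,195+345/4),.135),
"y1":((335,131),(355,249),.155),"y2":((361.5,125),(330,281),.155),"y3":((394.5,189),(239,202),.155)}
for k,(a,b,z) in L.items(): print(k,tri(a,b),atz("scene",a,z),atz("side",b,z))
for nm,a in(("y1","x"),):pass
# yellow combos
s=[(335,131),(361.5,125),(394.5,189)];t=[(355,249),(330,281),(239,202)]
for i in s:
  print([tuple(np.round(tri(i,j),3)) for j in t])
E
```

```text
pipe [0.5676 0.0622 0.1708] [0.5681 0.0641 0.17  ] [0.567  0.0601 0.17  ]
tin [ 0.485  -0.2828  0.0887] [ 0.4887 -0.2814  0.09  ] [ 0.4837 -0.2842  0.09  ]
key [ 0.5983 -0.0117  0.1318] [ 0.6033 -0.0113  0.135 ] [ 0.5954 -0.0124  0.135 ]
plug [0.5383 0.1355 0.127 ] [0.5486 0.1326 0.135 ] [0.5332 0.1357 0.135 ]
y1 [ 0.4399 -0.0086  0.1553] [ 0.4419 -0.0067  0.155 ] [ 0.4387 -0.0113  0.155 ]
y2 [0.4374 0.0739 0.1528] [0.4408 0.0732 0.155 ] [0.4363 0.074  0.155 ]
y3 [0.6992 0.0442 0.1554] [0.7007 0.0468 0.155 ] [0.6977 0.0415 0.155 ]
[(np.float64(0.44), np.float64(-0.009), np.float64(0.155)), (np.float64(0.431), np.float64(0.031), np.float64(0.125)), (np.float64(0.606), np.float64(0.011), np.float64(0.25))]
[(np.float64(0.447), np.float64(0.035), np.float64(0.185)), (np.float64(0.437), np.float64(0.074), np.float64(0.153)), (np.float64(0.605), np.float64(0.048), np.float64(0.265))]
[(np.float64(0.534), np.float64(0.03), np.float64(0.069)), (np.float64(0.524), np.float64(0.075), np.float64(0.018)), (np.float64(0.699), np.float64(0.044), np.float64(0.155))]
```

```bash
cat >> h.py <<'E'
def plan(target,jaw,obs=None):
    """total turn about tool axes and shift (mm) in the current tool frame, for pointing down with jaw axis along jaw"""
    o=obs or sensors.get_obs();Rc=R.from_euler("xyz",o["tcp_rot"],degrees=True)
    z=np.array([jaw[0],jaw[1],0.])/np.hypot(*jaw[:2]);x=np.array([0,0,-1.])
    if z@Rc.as_matrix()[:,2]<0:z=-z
    Rd=R.from_matrix(np.column_stack([x,np.cross(z,x),z]))
    rv=(Rc.inv()*Rd).as_rotvec(degrees=True)
    print("turn",rv,"shift now-frame",Rc.inv().apply(np.array(target)-o["ee_pos"])*1e3,"final-frame",Rd.inv().apply(np.array(target)-o["ee_pos"])*1e3)
    print(o["time"],"pos",o["ee_pos"],"rot",o["tcp_rot"],"q",o["q"].round(1),"F",o["wrist_force"].round(2),o["opening"])
E
python3 - <<'E'
from h import *
np.set_printoptions(precision=3,suppress=True)
o=sensors.get_obs();print(R.from_euler("xyz",o["tcp_rot"],degrees=True).as_matrix())
plan([.5676,.0622,.231],[.927,.375])
E
```

```text
[[-0.    -0.944  0.33 ]
 [-0.001  0.33   0.944]
 [-1.     0.    -0.001]]
turn [48.681 -0.058  0.024] shift now-frame [   0.023 -515.169 -303.571] final-frame [  -0.278 -568.138  186.479]
0.15 pos [0.182 0.519 0.231] rot [ 177.618   89.939 -111.676] q [70.7  5.  10.  95.1  0.  90. ] F [ 0.12 -0.21 -0.07] 0.08545395607990572
```

>>> {"api": "carry_out", "payload": {
  "increments": [
    [0, 0, 0, 0, -43, -25.3, 100],
    [0, 0, 0, 0, -43, -25.3, 100],
    [0, 0, 0, 0, -43, -25.3, 100],
    [0, 0, 0, 0, -43, -25.3, 100],
    [0, 0, 0, 0, -43, -25.3, 100],
    [0, 0, 0, 0, -43, -25.3, 100],
    [0, 0, 0, 0, -43, -25.3, 100],
    [0, 0, 0, 0, -43, -25.3, 100],
    [0, 0, 0, 0, -43, -25.3, 100],
    [0, 0, 0, 0, -43, -25.3, 100],
    [0, 0, 0, 0, -43, -25.3, 100],
    [0, 0, 0, 0, -43, -25.3, 100]
  ]
}}

```text
time: 1.65
ee_pos: [0.5693, 0.0606, 0.2311]
tcp_rot: [96.9, 90.0, 167.6]
wrist_force: [-0.7, 0.5, -0.3]
opening: 0.0854
```

>>> {"api": "carry_out", "payload": {
  "increments": [
    [9.7, 0, 0, 0, 0, 0, 100],
    [9.7, 0, 0, 0, 0, 0, 100],
    [9.7, 0, 0, 0, 0, 0, 100],
    [9.7, 0, 0, 0, 0, 0, 100],
    [9.7, 0, 0, 0, 0, 0, 100],
    [0, 0, 0, 0, 0, 0, 100],
    [0, 0, 0, 0, 0, 0, 100]
  ]
}}

```text
time: 2.52
ee_pos: [0.5684, 0.062, 0.2312]
tcp_rot: [161.8, 90.0, -175.8]
wrist_force: [-0.1, -0.6, 0.3]
opening: 0.0855
```

```bash
python3 - <<'E'
from h import *
import cv2
np.set_printoptions(precision=3,suppress=True)
plan([.5676,.0622,.231],[.927,.375])
o=sensors.get_obs();im=vision.camera("wrist");cv2.imwrite("pics/w1.png",im[:,:,::-1])
print(repr(o["ee_pos"].tolist()),o["tcp_rot"].tolist(),proj("wrist",[.5676,.0622,.17],o))
E
```

```text
turn [ 0.391 -0.015 -0.005] shift now-frame [ 0.152  0.441 -0.663] final-frame [ 0.152  0.437 -0.666]
2.525 pos [0.568 0.062 0.231] rot [ 161.822   89.984 -175.762] q [ 6.2  8.  13.4 95.4  0.  73.8] F [-0.1  -0.59  0.32] 0.08550182149133258
[0.5683813273432802, 0.06204513246210209, 0.23115225756625474] [161.82195707567112, 89.98428212341335, -175.76239336379825] [320.823 215.514]
```

View pics/w1.png

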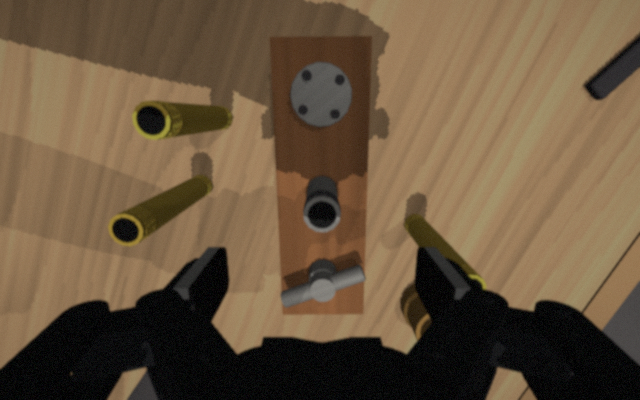

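```bash
python3 - <<'E'
from h import *
import cv2
np.set_printoptions(precision=4,suppress=True)
im=cv2.imread("pics/w1.png");c=cv2.resize(im[160:320,270:380],(770,1120),interpolation=cv2.INTER_CUBIC)[:600]
cv2.imwrite("pics/w1c.png",c)
o={"ee_pos":np.array([0.56838,0.062045,0.23115]),"tcp_rot":np.array([161.822,89.9843,-175.7624])}
for p in((322,213),(322,214)):print(atz("wrist",p,.17,o))
# block edges left/right at the pipe row: verify tilt
for p in((272,38),(371,38),(284,313),(363,313)):print(atz("wrist",p,.105,o))
E
```

```text
[0.5677 0.0642 0.17  ]
[0.5679 0.0635 0.17  ]
[0.4853 0.1618 0.105 ]
[0.5563 0.1912 0.105 ]
[ 0.5806 -0.0646  0.105 ]
[ 0.6524 -0.0349  0.105 ]
```

View pics/w1c.png

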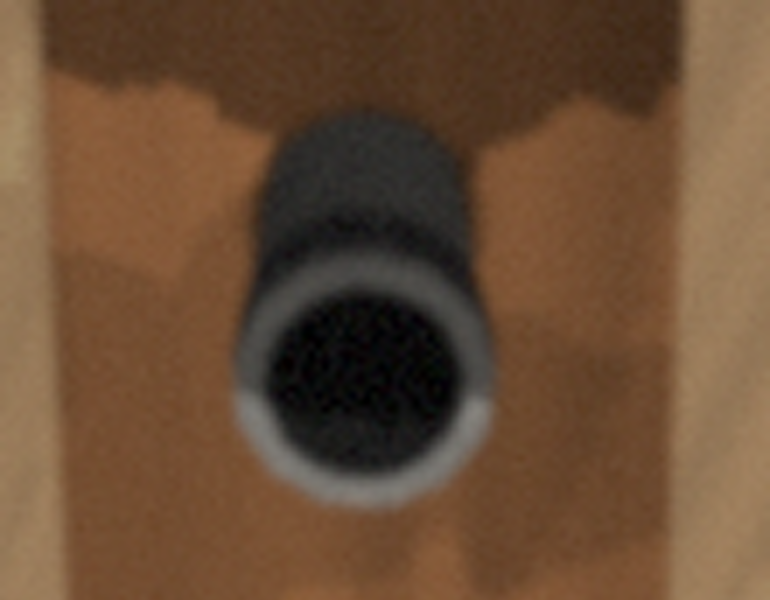

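Close crop: the dark bore of the grey pipe is at wrist pixel (321.7,213.6), which puts the pipe at about (0.5677,0.0635). Jaws are across the row, clear of the key and plug.

```bash
python3 - <<'E'
from h import *
np.set_printoptions(precision=3,suppress=True)
plan([.5677,.0635,.122],[.9217,.388])
E
```

```text
turn [-0.45  -0.013 -0.003] shift now-frame [109.169   1.622  -0.062] final-frame [109.169   1.627  -0.073]
2.575 pos [0.568 0.062 0.231] rot [ 167.676   89.987 -169.945] q [ 6.2  8.  13.4 95.4 -0.  73.8] F [-0.72 -0.54 -0.49] 0.08548894114654877
```

>>> {"api": "carry_out", "payload": {
  "increments": [
    [0, 0, 0, 10, 1.6, 0, 100],
    [0, 0, 0, 25, 0, 0, 100],
    [0, 0, 0, 25, 0, 0, 100],
    [0, 0, 0, 25, 0, 0, 100],
    [0, 0, 0, 14, 0, 0, 100],
    [0, 0, 0, 10, 0, 0, 100],
    [0, 0, 0, 0, 0, 0, 100],
    [0, 0, 0, 0, 0, 0, 100]
  ]
}}

```text
time: 3.58
ee_pos: [0.5682, 0.0636, 0.1231]
tcp_rot: [-16.1, 89.9, 6.1]
wrist_force: [0.2, 0.0, 0.8]
opening: 0.0851
```

>>> {"api": "carry_out", "payload": {
  "increments": [
    [0, 0, 0, 0, 0, 0, 60],
    [0, 0, 0, 0, 0, 0, 45],
    [0, 0, 0, 0, 0, 0, 35],
    [0, 0, 0, 0, 0, 0, 28],
    [0, 0, 0, 0, 0, 0, 20],
    [0, 0, 0, 0, 0, 0, 10],
    [0, 0, 0, 0, 0, 0, 0],
    [0, 0, 0, 0, 0, 0, 0]
  ],
  "squeeze": 50
}}

```text
time: 4.58
ee_pos: [0.5679, 0.0635, 0.1226]
tcp_rot: [-23.2, 90.0, -1.0]
wrist_force: [-1.1, -0.1, 4.5]
opening: 0.0244
```

```bash
python3 - <<'E'
from h import *
import cv2
np.set_printoptions(precision=3,suppress=True)
plan([.5677,.0635,.122],[.9217,.388])
im=vision.camera("wrist");cv2.imwrite("pics/w2.png",im[:,:,::-1])
E
```

```text
turn [-0.627  0.022  0.009] shift now-frame [ 0.57   0.075 -0.211] final-frame [ 0.57   0.077 -0.21 ]
4.575 pos [0.568 0.064 0.123] rot [-23.164  89.976  -0.961] q [ 6.4  7.1  0.3 83.2 -0.  74.2] F [-1.13 -0.06  4.53] 0.02441377316848679
```

View pics/w2.png

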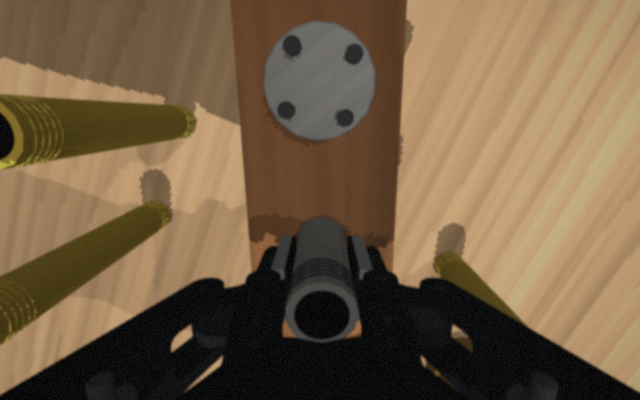

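Gripped: the bore is at (322,312) between the pads, opening 24 mm. Now I'll lift straight up.

>>> {"api": "carry_out", "payload": {
  "increments": [
    [0, 0, 0, -5, 0, 0, 0],
    [0, 0, 0, -10, 0, 0, 0],
    [0, 0, 0, -15, 0, 0, 0],
    [0, 0, 0, -20, 0, 0, 0],
    [0, 0, 0, -20, 0, 0, 0],
    [0, 0, 0, -20, 0, 0, 0],
    [0, 0, 0, -20, 0, 0, 0],
    [0, 0, 0, -20, 0, 0, 0],
    [0, 0, 0, -20, 0, 0, 0],
    [0, 0, 0, 0, 0, 0, 0]
  ],
  "squeeze": 60
}}

```text
time: 5.88
ee_pos: [0.5684, 0.0636, 0.2744]
tcp_rot: [-15.8, 89.8, 6.4]
wrist_force: [0.1, 0.3, -2.3]
opening: 0.0247
```

```bash
python3 - <<'E'
from h import *
import cv2
np.set_printoptions(precision=3,suppress=True)
plan([.5677,.0635,.322],[.9217,.388])
a=vision.camera("scene");b=vision.camera("side")
cv2.imwrite("pics/s3.png",np.vstack([cv2.resize(a[40:290,130:450],(512,400))[:,:,::-1][:300],cv2.resize(b[60:340,200:480],(400,400))[:,:,::-1][:0:1,:1].repeat(512,1) if 0 else cv2.resize(b[90:340,190:510],(512,400))[:,:,::-1][:300]]))
print("ctin",atz("scene",(187,203),.112))
E
```

```text
turn [-0.625  0.18   0.052] shift now-frame [-47.565   0.139  -0.517] final-frame [-47.563   0.189  -0.664]
5.875 pos [0.568 0.064 0.274] rot [-15.785  89.813   6.419] q [  6.4   9.1  19.5 100.2   0.   74.2] F [ 0.12  0.33 -2.3 ] 0.02474984679694148
ctin [ 0.538 -0.434  0.112]
```

View pics/s3.png

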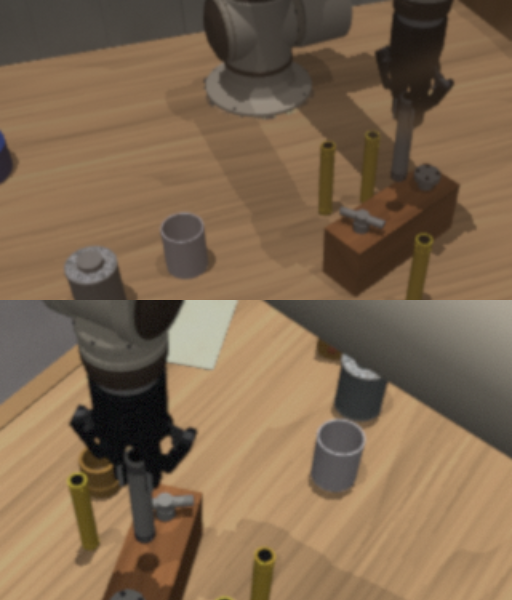

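```bash
python3 - <<'E'
from h import *
np.set_printoptions(precision=3,suppress=True)
plan([.485,-.282,.322],[.9217,.388])
E
```

```text
turn [-0.624 -0.002  0.   ] shift now-frame [ -49.922 -288.581 -207.311] final-frame [ -49.93  -286.306 -210.441]
5.975 pos [0.568 0.064 0.272] rot [-162.927   89.998 -140.722] q [  6.4   9.2  19.3 100.1  -0.   74.2] F [-0.04  0.11 -3.34] 0.024433155930718365
```

>>> {"api": "carry_out", "payload": {
  "increments": [
    [0, 0, 0, -25, 0, 0, 0],
    [0, 0, 0, -25, -8, -6, 0],
    [0, 0, 0, 0, -17, -12, 0],
    [0, 0, 0, 0, -28, -20, 0],
    [0, 0, 0, 0, -34, -24.5, 0],
    [0, 0, 0, 0, -36, -26, 0],
    [0, 0, 0, 0, -36, -26, 0],
    [0, 0, 0, 0, -36, -26, 0],
    [0, 0, 0, 0, -34, -24.5, 0],
    [0, 0, 0, 0, -28, -20, 0],
    [0, 0, 0, 0, -20, -14, 0],
    [0, 0, 0, 0, -11.6, -8.3, 0]
  ]
}}

```text
time: 7.48
ee_pos: [0.4838, -0.2836, 0.3206]
tcp_rot: [130.9, 89.9, 153.0]
wrist_force: [0.7, 0.3, -1.7]
opening: 0.0246
```

>>> {"api": "carry_out", "payload": {
  "increments": [
    [0, 0, 0, 0, 0, 0, 0],
    [0, 0, 0, 0, 0, 0, 0]
  ]
}}

```text
time: 7.72
ee_pos: [0.485, -0.2814, 0.322]
tcp_rot: [90.6, 90.0, 112.8]
wrist_force: [-0.1, 0.5, -3.2]
opening: 0.0245
```

```bash
python3 - <<'E'
from h import *
import cv2
np.set_printoptions(precision=3,suppress=True)
plan([.485,-.282,.112],[.9217,.388])
a=vision.camera("scene");b=vision.camera("side");w=vision.camera("wrist")
A=cv2.resize(a[60:260,140:340],(400,400));B=cv2.resize(b[30:230,300:500],(400,400))
cv2.imwrite("pics/s4.png",np.hstack([A,B])[:,:,::-1]);cv2.imwrite("pics/w4.png",w[:,:,::-1])
E
```

```text
turn [-0.604 -0.    -0.024] shift now-frame [210.034  -0.593  -0.223] final-frame [210.034  -0.503  -0.229]
7.725 pos [ 0.485 -0.281  0.322] rot [ 90.562  89.976 112.788] q [-30.1   9.9  25.8 106.    0.   37.6] F [-0.08  0.53 -3.18] 0.024504073110272903
```

View pics/s4.png

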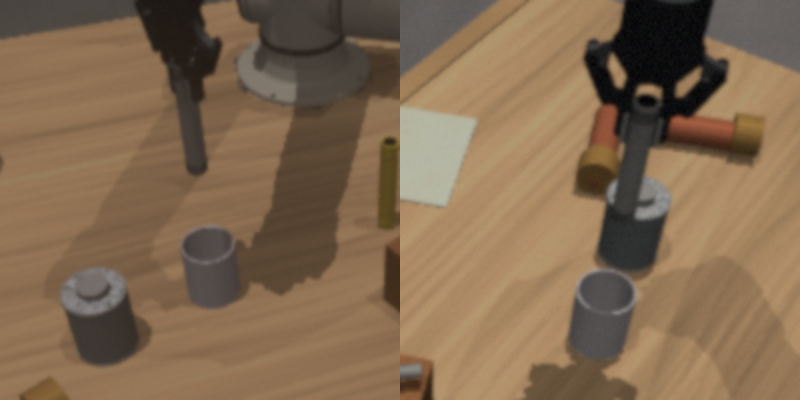

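View pics/w4.png

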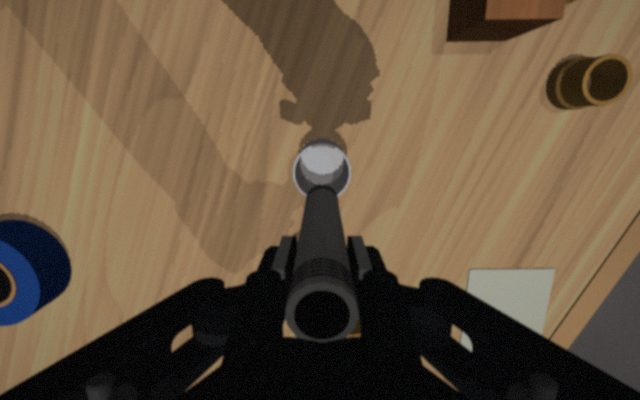

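```bash
python3 - <<'E'
from h import *
np.set_printoptions(precision=4,suppress=True)
o=sensors.get_obs();print(atz("wrist",(322,171),.09,o),o["ee_pos"],proj("wrist",o["ee_pos"]-[0,0,.1076],o),proj("scene",o["ee_pos"]-[0,0,.1076]),proj("side",o["ee_pos"]-[0,0,.1076]))
E
```

```text
[ 0.4854 -0.2806  0.09  ] [ 0.4852 -0.2812  0.3224] [321.7092 198.3196] [238.2026 144.4767] [409.674  138.3333]
```

The tin's rim centre is at wrist (322,171), giving (0.4854,-0.2806). That is within 1 mm of the pipe axis. The pipe's foot appears where predicted and it hangs upright, so I'll lower it.

>>> {"api": "carry_out", "payload": {
  "increments": [
    [0, 0, 0, 15, 0, 0, 0],
    [0, 0, 0, 25, 0, 0, 0],
    [0, 0, 0, 30, 0, 0, 0],
    [0, 0, 0, 30, 0, 0, 0],
    [0, 0, 0, 25, 0, 0, 0],
    [0, 0, 0, 25, 0, 0, 0],
    [0, 0, 0, 20, 0, 0, 0],
    [0, 0, 0, 15, 0, 0, 0],
    [0, 0, 0, 10, 0, 0, 0],
    [0, 0, 0, 5, 0, 0, 0],
    [0, 0, 0, 0, 0, 0, 0],
    [0, 0, 0, 0, 0, 0, 0]
  ]
}}

```text
time: 9.38
ee_pos: [0.4852, -0.2822, 0.1229]
tcp_rot: [-53.0, 89.9, -30.8]
wrist_force: [-0.6, -1.0, -2.9]
opening: 0.0244
```

>>> {"api": "carry_out", "payload": {
  "increments": [
    [0, 0, 0, 3, 0, 0, 0],
    [0, 0, 0, 2, 0, 0, 0],
    [0, 0, 0, 2, 0, 0, 0],
    [0, 0, 0, 0, 0, 0, 0],
    [0, 0, 0, 0, 0, 0, 0]
  ]
}}

```text
time: 10.0
ee_pos: [0.485, -0.282, 0.1153]
tcp_rot: [-60.8, 90.0, -38.6]
wrist_force: [0.0, -0.0, -2.3]
opening: 0.0243
```

Not touching yet (about 4.7 mm expected). I'll creep down.

>>> {"api": "carry_out", "payload": {
  "increments": [
    [0, 0, 0, 1.5, 0, 0, 0],
    [0, 0, 0, 1, 0, 0, 0],
    [0, 0, 0, 1, 0, 0, 0],
    [0, 0, 0, 0, 0, 0, 0],
    [0, 0, 0, 0, 0, 0, 0]
  ]
}}

```text
time: 10.62
ee_pos: [0.485, -0.282, 0.1118]
tcp_rot: [-160.8, 90.0, -138.6]
wrist_force: [-0.2, 0.6, -3.4]
opening: 0.0248
```

>>> {"api": "carry_out", "payload": {
  "increments": [
    [0, 0, 0, 0.6, 0, 0, 0],
    [0, 0, 0, 0, 0, 0, 0],
    [0, 0, 0, 0, 0, 0, 0]
  ]
}}

```text
time: 11.0
ee_pos: [0.485, -0.282, 0.1112]
tcp_rot: [-20.4, 90.0, 1.8]
wrist_force: [0.4, -0.2, -3.4]
opening: 0.0244
```

>>> {"api": "carry_out", "payload": {
  "increments": [
    [0, 0, 0, 0.6, 0, 0, 0],
    [0, 0, 0, 0, 0, 0, 0],
    [0, 0, 0, 0, 0, 0, 0]
  ]
}}

```text
time: 11.38
ee_pos: [0.485, -0.2821, 0.1107]
tcp_rot: [-44.5, 90.0, -22.2]
wrist_force: [0.6, -0.0, -1.7]
opening: 0.0246
```

>>> {"api": "carry_out", "payload": {
  "increments": [
    [0, 0, 0, 0.6, 0, 0, 0],
    [0, 0, 0, 0, 0, 0, 0],
    [0, 0, 0, 0, 0, 0, 0]
  ]
}}

```text
time: 11.75
ee_pos: [0.4851, -0.2822, 0.1106]
tcp_rot: [-56.3, 89.9, -34.0]
wrist_force: [-1.7, -0.0, 5.5]
opening: 0.0245
```

Contact (+5.5 N). I'll ease the grip and open gently.

>>> {"api": "carry_out", "payload": {
  "increments": [
    [0, 0, 0, 0, 0, 0, 0],
    [0, 0, 0, 0, 0, 0, 30],
    [0, 0, 0, 0, 0, 0, 33],
    [0, 0, 0, 0, 0, 0, 37],
    [0, 0, 0, 0, 0, 0, 42],
    [0, 0, 0, 0, 0, 0, 50],
    [0, 0, 0, 0, 0, 0, 60],
    [0, 0, 0, 0, 0, 0, 70],
    [0, 0, 0, 0, 0, 0, 70]
  ],
  "squeeze": 20
}}

```text
time: 12.88
ee_pos: [0.485, -0.282, 0.11]
tcp_rot: [63.2, 90.0, 85.4]
wrist_force: [0.3, 0.0, 0.3]
opening: 0.0597
```

```bash
python3 - <<'E'
from h import *
import cv2
np.set_printoptions(precision=3,suppress=True)
plan([.485,-.282,.112],[.9217,.388])
a=vision.camera("scene");b=vision.camera("side");w=vision.camera("wrist")
A=cv2.resize(a[100:250,170:320],(400,400));B=cv2.resize(b[80:230,330:480],(400,400))
cv2.imwrite("pics/s5.png",np.hstack([A,B])[:,:,::-1]);cv2.imwrite("pics/w5.png",w[:,:,::-1])
E
```

```text
turn [-0.628  0.    -0.001] shift now-frame [-2.019  0.007  0.053] final-frame [-2.019  0.006  0.053]
12.875 pos [ 0.485 -0.282  0.11 ] rot [63.209 89.999 85.411] q [-30.2   5.8  -2.5  81.8   0.   37.6] F [0.31 0.01 0.29] 0.059716498169840294
```

View pics/s5.png

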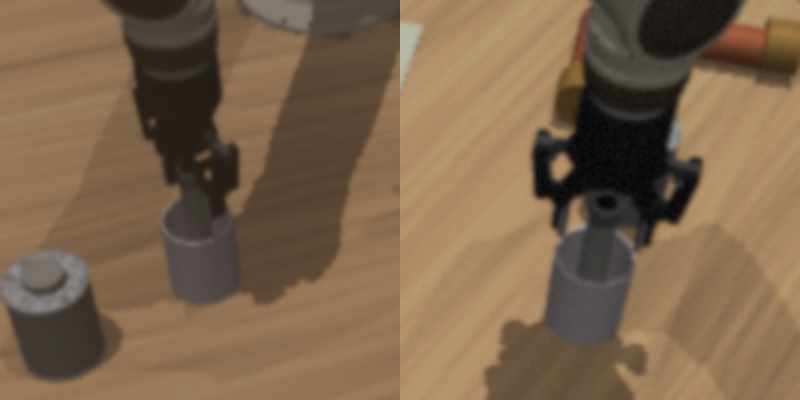

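View pics/w5.png

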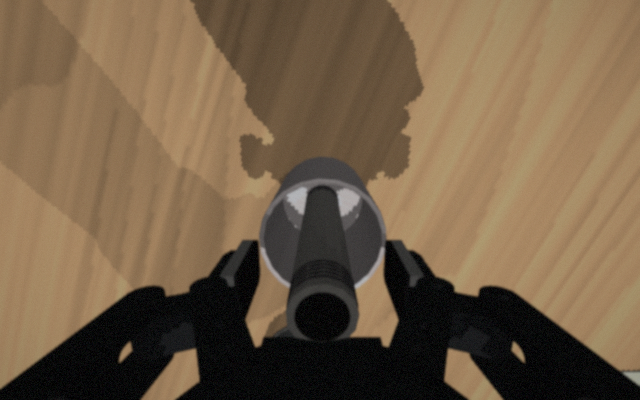

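The pipe stands upright in the tin (top at wrist (322,313)) and the pads are clear on both sides. I'll open a bit more and rise.

>>> {"api": "carry_out", "payload": {
  "increments": [
    [0, 0, 0, 0, 0, 0, 80],
    [0, 0, 0, -10, 0, 0, 80],
    [0, 0, 0, -20, 0, 0, 80],
    [0, 0, 0, -25, 0, 0, 80],
    [0, 0, 0, -25, 0, 0, 80],
    [0, 0, 0, -30, 0, 0, 80],
    [0, 0, 0, -30, 0, 0, 80],
    [0, 0, 0, -20, 0, 0, 80],
    [0, 0, 0, 0, 0, 0, 80],
    [0, 0, 0, 0, 0, 0, 80]
  ]
}}

```text
time: 14.28
ee_pos: [0.4849, -0.282, 0.2693]
tcp_rot: [131.7, 90.0, 153.9]
wrist_force: [1.0, 0.2, -0.7]
opening: 0.0684
```

```bash
python3 - <<'E'
from h import *
import cv2
np.set_printoptions(precision=3,suppress=True)
o=sensors.get_obs()
a=vision.camera("scene");b=vision.camera("side");w=vision.camera("wrist")
cv2.imwrite("pics/s6.png",np.vstack([cv2.resize(a[90:290,130:450],(480,300)),cv2.resize(b[110:340,190:510],(480,300))])[:,:,::-1]);cv2.imwrite("pics/w6.png",w[:,:,::-1])
print(o["ee_pos"],proj("wrist",[.485,-.282,.158],o),proj("wrist",[.485,-.282,.09],o))
E
```

```text
[ 0.485 -0.282  0.269] [321.938 197.323] [321.889 180.602]
```

View pics/s6.png

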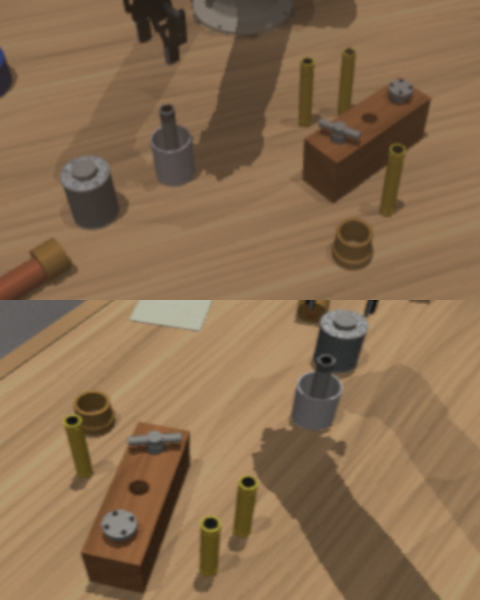

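View pics/w6.png

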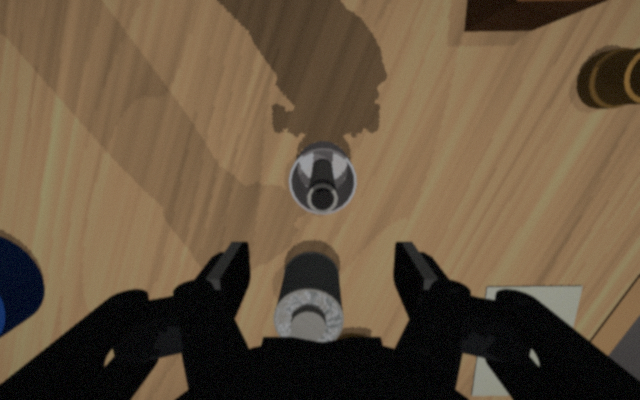

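The pipe top is at wrist (322,197) and the rim centre at (322,181). Both match the predictions for an upright pipe resting on the tin bottom. The middle hole is empty, everything else is in place and the gripper is clear, so I'm handing in.

```bash
python3 -c "
from workcell import job_done
print(job_done())"
```

```text
the job is handed in; nothing more can be done
None
```

I lifted the grey pipe nipple straight up out of the middle hole and carried it upright to the open tin. I lowered it until it touched the bottom (wrist force rose from about -3 N to +5.5 N), let go gently and backed off upward. I handed it in at about 14.5 s on the robot's clock.

In the last pictures the pipe stands upright and centred in the upright tin, with its top and the tin's rim within about a pixel of where they should be. By eye, the key, plug, yellow pipes, capped tin and coupling are where they were at the start. No check failed. Position estimates from the different cameras disagreed by 1–5 mm; for the pipe and the tin I used values that agreed within about 2 mm.

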